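# Put the rheometer's measuring tools back in their holders

### The arm

A 6-joint arm with a two-finger parallel gripper is mounted at the origin on the work surface. World frame = base frame: x ahead of the robot, y to its left, z up, the work surface at z = 0. Lengths are in m, angles in rad, forces in N, time in s.
With the tool pointing down it reaches from about 0.275 to 0.825 m from the base axis. Payload 5.2 kg.
Tool frame: the origin (TCP) lies at the very end of the fingers, on their centre line; the grasp point (between the pads) lies 19 mm behind it (grip_point_offset is the distance from the TCP to the grasp point, in m); x points along the fingers, y is the direction in which the jaws open and shut, and the axes are right-handed (so a half turn about x gives the same grasp; the last joint's range is limited). The gripper opens to 93 mm and grips with 3 to 60 N. Pads are 15 mm wide; open, the fingers measure 128 mm over their backs; the gripper's body (75 mm by 188 mm) begins 65 mm behind the grasp point.
Start: joints at [1.052, 0.259, 1.535, -0, 1.348, -0.203], TCP at [0.171, 0.523, 0.219] pointing down, gripper open.
Joint ranges: [-3.14, 3.14], [-0.91, 2.08], [0.19, 2.58], [-1.22, 4.36], [0.22, 2.71], [-3.12, 3.12]. Speed limits (rad/s): [2.57, 2.57, 3.14, 3.14, 3.14, 3.14].

### API

Orientations are given as a unit quaternion [w, x, y, z].
In Python, from workcell import sense, grab_frame, job_done, grip_point_offset gives the robot as it stands. The module is installed in compiled form; this text tells all that it offers.
- The arm moves only by the tool move_arm, never from a script. Its argument "motion" is a list of rows, each a list of 7 numbers: the shift along the world's x, y, z in m, then the turn, a rotation vector about the world's x, y, z in rad, then the closure, from 0 (fully open) to 1 (shut). In form: [[tx, ty, tz, wx, wy, wz, fingers], ...]. A call has 1 to 8 rows; each row shifts and turns the commanded pose from where the row before left it; what a row does not reach is not made up. A row lasts 1/12 s, in which the tool goes at most 41.7 mm and 7.16 degrees, less where a joint would pass 70% of its speed; a pose out of reach is approached as far as the arm can. A call is refused whole if a number of a shift passes 0.0417 or a number of a turn 0.125, either way. A call with a gripper value outside its range is refused whole. The fingers move at their own pace and stop on an object; the grip force is fixed at half the most. Time passes only in rows, so rows that do not move let the fingers close. It gives the time, the measured TCP pose, the force and the opening at its end, in the units of the state.
- sense(): the state, without advancing time (a new reading comes with each control period).
- grab_frame(name): name is "side" or "top" or "wrist"; returns a dict with "frame" (400x640x3 uint8, blue, green, red), "fx", "fy", "cx", "cy" (pixels), "extrinsics" (4x4, takes a point from world to camera coordinates). Camera axes: x right, y up, looking along -z (the intrinsics and any distortion apply to the point x, -y, -z); pixel columns grow to the right and rows downward; lengths in m; the calibration is good to about 2 mm. The wrist camera is an equidistant fisheye: a pixel r from the principal point sees the ray r / f radians off the axis. A picture is of the moment at which its call begins. There is no depth.
- job_done(): hands the job in, once; it reports no verdict.
The state is a dict: "time_s": time; "q": joint angles; "qvel": joint speeds; "tau": joint torques, N m; "tool_pos": TCP position; "ee_rot": TCP orientation; "wrist_force": force on the tool from outside, world axes, zero at the start; "ft_torque": the same for the moment, N m; "width": opening from 0.0 (shut) to 1.0 (fully open).
Only numpy, scipy, OpenCV 4.12 (cv2) and the standard library are available. Lean on these libraries where they do the work, as an engineer would, in place of code of your own. Each camera call takes 0.05 s, during which the arm holds its last target.

### The job

The rheometer's four measuring tools stand cleaned on the bench mat: put each one away upright in its own holder, the three round plates in the round holders by size (smallest plate in the smallest, middle in the middle, largest in the largest) and the bladed vane in the square box. Set each down gently, flat on the holder's floor, without dropping it or knocking any over, and leave the glass dish and the amber jar where they stand.

Things in the scene. Friction and masses are not known exactly. Their poses are not given: they have to be found in the camera images.
- plate_small: Smallest of the three round-plate rheometer tools. Steel, 0.07 to 0.32 kg, 90 mm tall, standing upright on the mat: a round disc 25 mm in diameter, 8 mm thick, at the foot; above it a shaft 10 mm in diameter, and from 60 to 90 mm above the underside the coupling collar, an upright cylinder 18 mm in diameter, to grip from above. Origin: centre of the underside; z up along the shaft; any yaw.
- plate_medium: Middle-sized of the three round-plate rheometer tools. Steel, 0.07 to 0.32 kg, 90 mm tall, standing upright on the mat: a round disc 40 mm in diameter, 8 mm thick, at the foot; above it a shaft 10 mm in diameter, and from 60 to 90 mm above the underside the coupling collar, an upright cylinder 18 mm in diameter, to grip from above. Origin: centre of the underside; z up along the shaft; any yaw.
- plate_large: Largest of the three round-plate rheometer tools. Steel, 0.07 to 0.32 kg, 90 mm tall, standing upright on the mat: a round disc 60 mm in diameter, 8 mm thick, at the foot; above it a shaft 10 mm in diameter, and from 60 to 90 mm above the underside the coupling collar, an upright cylinder 18 mm in diameter, to grip from above. Origin: centre of the underside; z up along the shaft; any yaw.
- vane: Vane rotor: the tool with four upright blades, a cross seen from above. Steel, 0.07 to 0.32 kg, 90 mm tall, standing upright on the mat: a cross of blades 44 mm across, 38 mm high, 2.5 mm thick; above it a shaft 10 mm in diameter, and from 60 to 90 mm above the underside the coupling collar, an upright cylinder 18 mm in diameter, to grip from above. Origin: centre of the underside; z up along the shaft; any yaw.
- holder_small: Smallest of the three round holders. White plastic dish, fixed to the 3 mm mat, 52 mm outside diameter, 14 mm high, with a round well of 44 mm bore, 10 mm deep, with a dark felt floor; for the 25 mm plate, with 9 mm of play all round. Origin: centre of its underside; the well's floor lies 4 mm above it.
- holder_medium: Middle-sized of the three round holders. White plastic dish, fixed to the 3 mm mat, 66 mm outside diameter, 14 mm high, with a round well of 58 mm bore, 10 mm deep, with a dark felt floor; for the 40 mm plate, with 9 mm of play all round. Origin: centre of its underside; the well's floor lies 4 mm above it.
- holder_large: Largest of the three round holders. White plastic dish, fixed to the 3 mm mat, 86 mm outside diameter, 14 mm high, with a round well of 78 mm bore, 10 mm deep, with a dark felt floor; for the 60 mm plate, with 9 mm of play all round. Origin: centre of its underside; the well's floor lies 4 mm above it.
- vane_box: The square holder, for the vane rotor: a white plastic open-topped box fixed to the 3 mm mat (does not move), 72 mm square outside, 64 mm square inside, 40 mm high, walls 4 mm, with a dark felt floor 4 mm above its underside. Origin: centre of its underside; x and y along its sides; turned any way round.
- dish: Bystander: small empty glass dish, round and open, 68 mm in diameter and 38 mm high, standing loose on the mat between the tools and holders. Origin: centre of the underside.
- sample_jar: Bystander: amber glass sample jar with a black lid, 44 mm in diameter and 40 mm high, standing loose on the mat between the tools and holders. Origin: centre of the underside.
Not all that is in view belongs to the job. Leave any purple or red look-alike of the plate_small alone.

How it is judged:
At the end, for the whole second after the job is handed in: All four tools stand released and at rest in their own holders: upright within 4 degrees, underside within 3 mm of the floor, within 11.5 mm of the centre (vane: 25 mm, anywhere inside the box); the glass dish and the amber jar are within 25 mm of where they stood (horizontal distance between plate_small and holder_small below 0.0115 m and z of plate_small in the frame of holder_small between 0.001 and 0.007 m and angle between each of plate_small, plate_medium, plate_large, vane's own z axis and vertical below 0.07 rad and linear speed of each of plate_small, plate_medium, plate_large, vane below 0.02 m/s and contact force between each of plate_small, plate_medium, plate_large, vane and the fingers below 0.1 N and horizontal distance between plate_medium and holder_medium below 0.0115 m and z of plate_medium in the frame of holder_medium between 0.001 and 0.007 m and horizontal distance between plate_large and holder_large below 0.0115 m and z of plate_large in the frame of holder_large between 0.001 and 0.007 m and horizontal distance between vane and vane_box below 0.025 m and z of vane in the frame of vane_box between 0.001 and 0.007 m and distance of each of dish, sample_jar from where it was at the start of the episode below 0.025 m); the robot touches nothing.
It fails at once if a measuring tool is knocked over (angle between any of plate_small, plate_medium, plate_large, vane's own z axis and vertical above 0.7 rad).
It fails at once if a measuring tool is dropped into its holder (faster than 0.5 m/s within 60 mm of the holder's floor) instead of being set down ((linear speed of plate_small above 0.5 m/s and horizontal distance between plate_small and holder_small below 0.04 m and z of plate_small in the frame of holder_small below 0.064 m) or (linear speed of plate_medium above 0.5 m/s and horizontal distance between plate_medium and holder_medium below 0.04 m and z of plate_medium in the frame of holder_medium below 0.064 m) or (linear speed of plate_large above 0.5 m/s and horizontal distance between plate_large and holder_large below 0.04 m and z of plate_large in the frame of holder_large below 0.064 m) or (linear speed of vane above 0.5 m/s and horizontal distance between vane and vane_box below 0.04 m and z of vane in the frame of vane_box below 0.064 m)).
It fails at once if the glass dish or the amber jar is shifted by more than 25 mm or tipped (distance of any of dish, sample_jar from where it was at the start of the episode above 0.025 m or angle between any of dish, sample_jar's own z axis and vertical above 0.4 rad).
It also fails if it takes over 102 s, if anything falls off the work surface, if the arm or the gripper's body presses on something with over 40 N, if the wrist force passes 120 N, or if a joint passes its speed limit or range.

## Working session

There is one attempt and no reset: what is moved stays moved. The work goes in short steps, Python scripts to look and compute and a tool call to move; the robot and the scene stay as the last step left them, time stands still between calls to the robot, and variables do not carry over. Pictures are saved under pics/ and viewed, and the job is handed in when it is done.

Besides the shell and the picture viewer there is one more tool, called after "Request:" as name(argument=value, ...), one argument or row to a line, values as JSON. move_arm: Moves the arm, as the interface text tells. Its arguments: {"type":"object","properties":{"motion":{"type":"array"}},"required":["motion"]}

```bash
mkdir -p pics; cat > h.py <<'E'
import numpy as np, cv2
from workcell import sense, grab_frame, job_done, grip_point_offset
def proj(f,P):
    P=np.atleast_2d(P); T=np.array(f['extrinsics']); c=(T[:3,:3]@P.T).T+T[:3,3]
    return np.c_[f['cx']+f['fx']*c[:,0]/-c[:,2], f['cy']-f['fy']*c[:,1]/-c[:,2]]
def ray(f,u,v):
    T=np.array(f['extrinsics']);R=T[:3,:3];o=-R.T@T[:3,3]
    d=R.T@np.array([(u-f['cx'])/f['fx'],-(v-f['cy'])/f['fy'],-1.]); return o,d
def atz(f,u,v,z):
    o,d=ray(f,u,v); return o+d*(z-o[2])/d[2]
E
python3 - <<'E'
from h import *
s=sense(); print(s)
import pickle
for n in ['top','side']:
    f=grab_frame(n); cv2.imwrite(f'pics/{n}0.png',f['frame']); pickle.dump(f,open(n+'0.pkl','wb'))
    print(n,f['fx'],f['fy'],f['cx'],f['cy'],np.round(f['extrinsics'],3).tolist(),[k for k in f])
E
```

```text
{'time_s': 0.0, 'q': array([ 1.05217472e+00,  2.59337012e-01,  1.53604100e+00, -1.94296317e-05,
        1.34798203e+00, -2.02809435e-01]), 'qvel': array([ 0.00188757,  0.00010097, -0.00035977, -0.00039937, -0.00053353,
       -0.00050248]), 'tau': array([-1.36808627e-03, -4.37320054e+01, -2.83999318e+01,  7.16883852e-02,
        4.13426198e-02, -1.47597116e-04]), 'tool_pos': array([0.17054832, 0.52233902, 0.21783781]), 'ee_rot': array([ 0.69809516,  0.11060446,  0.69852371, -0.1117785 ]), 'wrist_force': array([-0.33539038,  0.05966909, -0.19159517]), 'ft_torque': array([-0.01013895, -0.0345274 ,  0.01850556]), 'width': 1.0004125943714217}
top 503.4740639804707 503.4740639804707 323.40684575587056 201.42962631034888 [[0.023, -0.999, 0.028, -0.024], [0.981, 0.028, 0.191, -0.522], [-0.191, 0.023, 0.981, -1.033], [0.0, 0.0, 0.0, 1.0]] ['frame', 'fx', 'fy', 'cx', 'cy', 'extrinsics']
side 360.880429287877 360.880429287877 320.1430711015266 200.9092291179577 [[0.834, -0.552, 0.01, -0.465], [0.373, 0.576, 0.727, -0.232], [-0.408, -0.602, 0.686, -0.784], [0.0, 0.0, 0.0, 1.0]] ['frame', 'fx', 'fy', 'cx', 'cy', 'extrinsics']
```

View pics/top0.png

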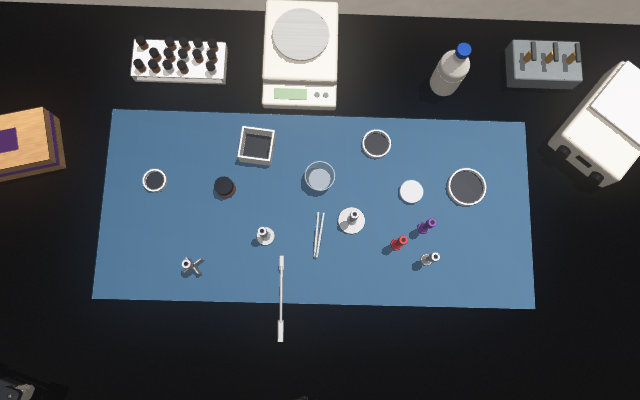

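View pics/side0.png

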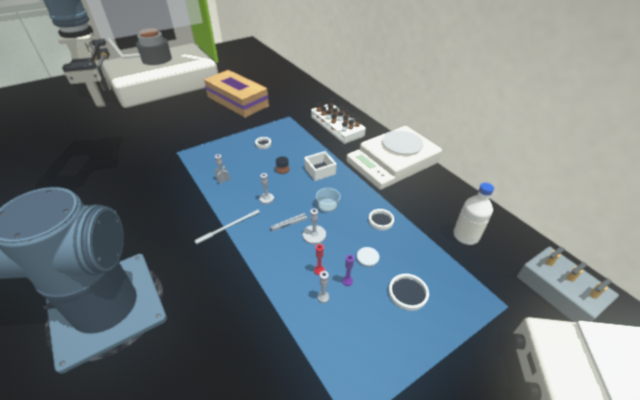

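```bash
python3 - <<'E'
import pickle; from h import *
f=pickle.load(open('top0.pkl','rb')); im=f['frame']
def crop(n,u0,v0,w,h,s):
    c=cv2.resize(im[v0:v0+h,u0:u0+w],None,fx=s,fy=s,interpolation=cv2.INTER_CUBIC)
    for k in range(0,w,10):
        cv2.line(c,(k*s,0),(k*s,6),(0,255,255),1)
        if k%20==0: cv2.putText(c,str(u0+k),(k*s,18),0,.4,(0,255,255),1)
    for k in range(0,h,10):
        cv2.line(c,(0,k*s),(6,k*s),(0,255,255),1); 
        if k%20==0: cv2.putText(c,str(v0+k),(8,k*s+4),0,.4,(0,255,255),1)
    cv2.imwrite(f'pics/{n}.png',c)
crop('cL',130,120,160,120,5)
crop('cL2',170,180,160,120,5)
crop('cR',330,120,160,120,5)
crop('cR2',330,190,160,100,5)
E
```

```text
(no output)
```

View pics/cL.png

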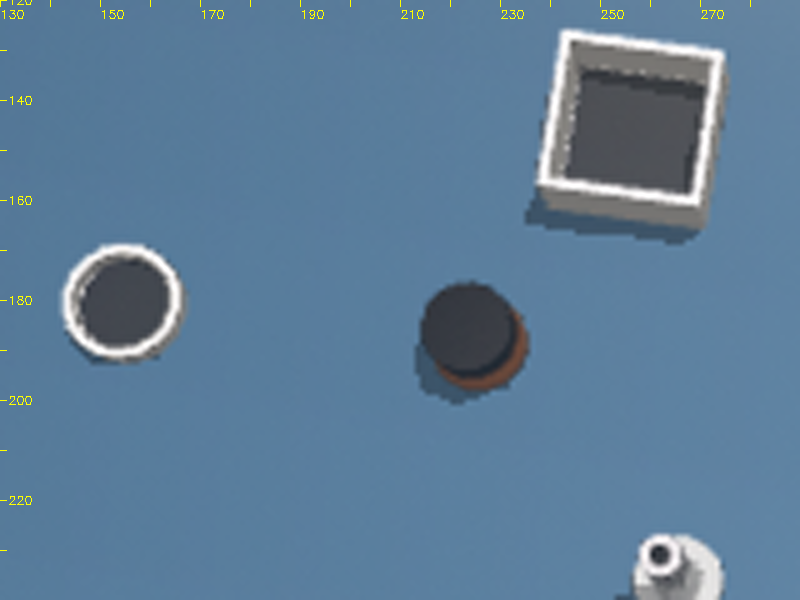

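View pics/cL2.png

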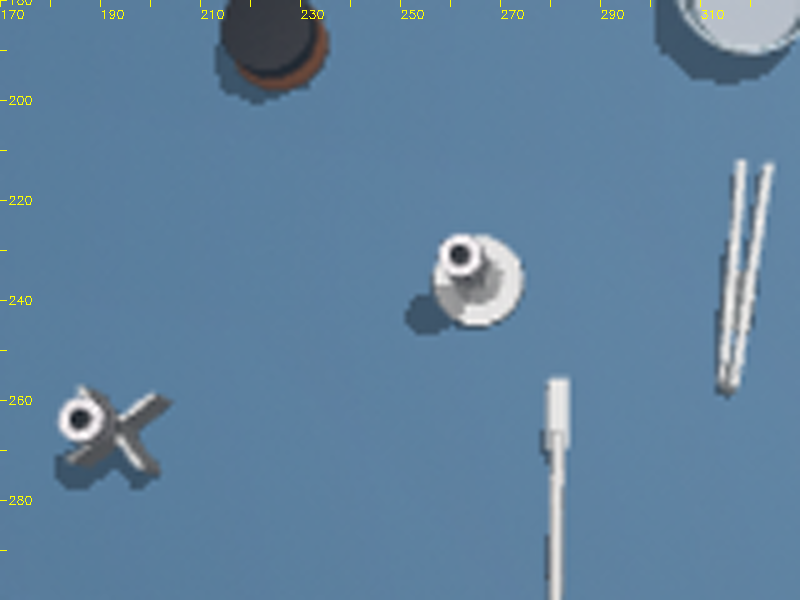

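View pics/cR.png

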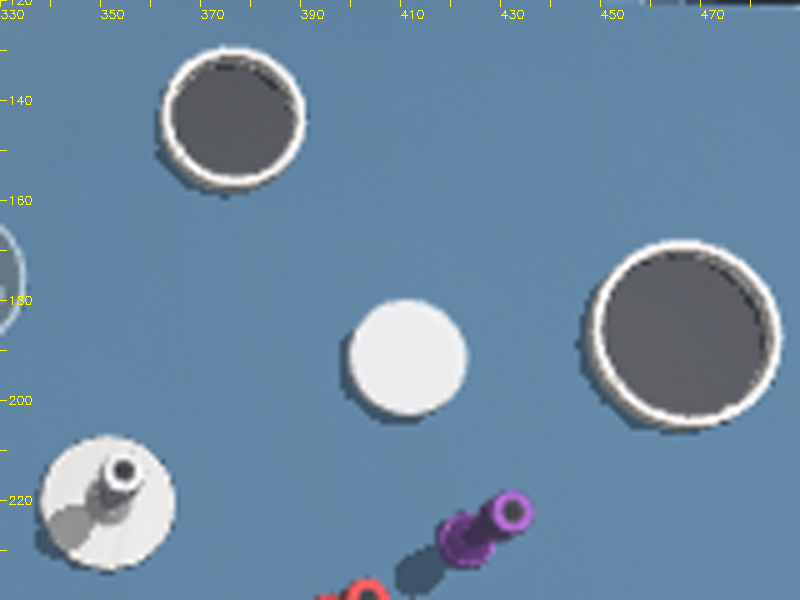

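View pics/cR2.png

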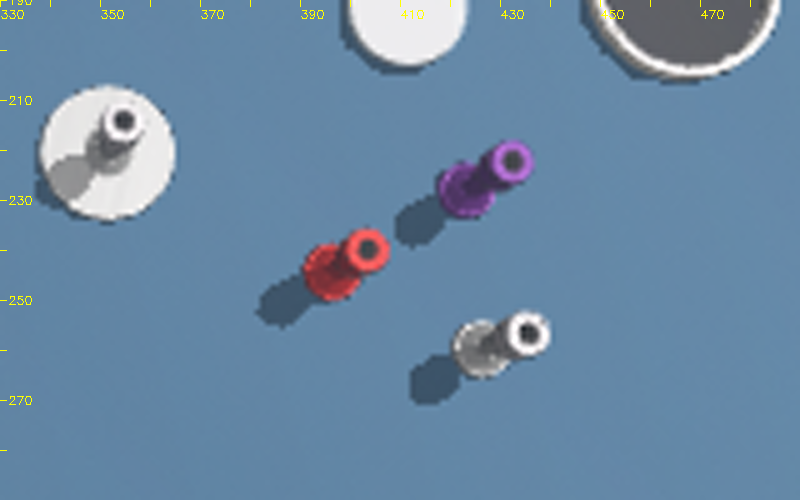

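```bash
python3 - <<'E'
import pickle; from h import *
f=pickle.load(open('top0.pkl','rb'))
O={'cL':(130,120),'cL2':(170,180),'cR':(330,120),'cR2':(330,190)}
def P(n,c,x,y,z): 
    u=O[c][0]+(x+.5)/5-.5; v=O[c][1]+(y+.5)/5-.5
    p=atz(f,u,v,z); print(n,np.round(p[:2],4)); return p
P('med collar','cL2',460,255,.093);a=P('med disc','cL2',478,281,.011)
P('medL','cL2',433,281,.011);P('medR','cL2',523,281,.011)
P('vane collar','cL2',80,419,.093);P('vane blade cross','cL2',120,425,.041)
P('small collar','cR2',528,333,.093);P('small disc','cR2',482,349,.011)
P('large collar','cR2',123,120,.093);P('large disc','cR2',107,160,.011)
P('LL','cR2',39,160,.011);P('LR','cR2',175,160,.011)
P('red collar','cR2',367,250,.093);P('purple','cR2',512,162,.093)
P('h_small','cL',123,302,.017);P('hsL','cL',63,302,.017);P('hsR','cL',183,302,.017)
P('h_med','cR',234,119,.017);P('h_large','cR',686,334,.017);P('hlL','cR',592,334,.017);P('hlR','cR',781,334,.017)
cs=[P('box','cL',x,y,.043) for x,y in[(565,31),(722,53),(697,204),(540,184)]]
print('boxc',np.mean(cs,0)); print([np.linalg.norm(cs[i]-cs[i-1]) for i in range(4)])
P('jar','cL',469,329,.043);print('dish',atz(f,320,176.5,.041));P('white disc?','cR',407,357,.01)
print(grip_point_offset, sense()['ee_rot'])
E
```

```text
med collar [0.4504 0.1148]
med disc [0.4499 0.1145]
medL [0.4494 0.1342]
medR [0.4505 0.0948]
vane collar [0.3802 0.2635]
vane blade cross [0.3814 0.2592]
small collar [ 0.4074 -0.2399]
small disc [ 0.4073 -0.2398]
large collar [ 0.4908 -0.0736]
large disc [ 0.4866 -0.0738]
LL [ 0.4858 -0.0436]
LR [ 0.4875 -0.104 ]
red collar [ 0.4396 -0.1743]
purple [ 0.4777 -0.2346]
h_small [0.5669 0.3649]
hsL [0.5661 0.3913]
hsR [0.5677 0.3385]
h_med [ 0.6674 -0.129 ]
h_large [ 0.573  -0.3334]
hlL [ 0.5717 -0.2908]
hlR [ 0.5743 -0.3766]
box [0.6902 0.1728]
box [0.6823 0.1028]
box [0.6125 0.1108]
box [0.6195 0.1799]
boxc [0.65113738 0.14155749 0.043     ]
[np.float64(0.07111035230802043), np.float64(0.0704500730476484), np.float64(0.07021213904987747), np.float64(0.06945143718846614)]
jar [0.5534 0.2069]
dish [ 0.58005071 -0.00206615  0.041     ]
white disc? [ 0.5603 -0.2085]
0.0188 [ 0.6981068   0.11066787  0.69851369 -0.11170564]
```

Request:
move_arm(
  motion=[
    [0.015,-0.018,0,0,0,0,0.2],
    [0.025,-0.031,0,0,0,0,0.5],
    [0.026,-0.032,0,0,0,0,0.5],
    [0.026,-0.032,0,0,0,0,0.5],
    [0.026,-0.032,0,0,0,0,0.5],
    [0.026,-0.032,0,0,0,0,0.5],
    [0.026,-0.032,0,0,0,0,0.5],
    [0.025,-0.031,0,0,0,0,0.5],
  ],
)

```text
time_s: 0.77
tool_pos: [0.3664, 0.2809, 0.2185]
ee_rot: [0.698, 0.111, 0.698, -0.111]
wrist_force: [1.0, 0.3, 0.7]
width: 0.517
```

Request:
move_arm(
  motion=[
    [0.014,-0.019,-0.03,0,0,0,0.5],
    [0,0,-0.03,0,0,0,0.5],
    [0,0,-0.02,0,0,0,0.5],
    [0,0,0,0,0,0,0.5],
    [0,0,0,0,0,0,0.5],
  ],
)

```text
time_s: 1.18
tool_pos: [0.379, 0.2634, 0.138]
ee_rot: [0.697, 0.111, 0.699, -0.112]
wrist_force: [-0.5, 0.8, 1.1]
width: 0.504
```

```bash
cat >> h.py <<'E'
def projw(f,P):
    T=np.array(f['extrinsics']); c=T[:3,:3]@np.array(P)+T[:3,3]; p=np.array([c[0],-c[1],-c[2]])
    r=np.hypot(p[0],p[1]); th=np.arctan2(r,p[2]); return f['cx']+f['fx']*th*p[0]/r, f['cy']+f['fy']*th*p[1]/r
def rayw(f,u,v):
    T=np.array(f['extrinsics']);R=T[:3,:3];o=-R.T@T[:3,3]
    a=(u-f['cx'])/f['fx'];b=(v-f['cy'])/f['fy'];th=np.hypot(a,b)
    d=np.array([np.sin(th)*a/th,-np.sin(th)*b/th,-np.cos(th)]); return o,R.T@d
def atzw(f,u,v,z):
    o,d=rayw(f,u,v); return o+d*(z-o[2])/d[2]
E
python3 - <<'E'
from h import *
f=grab_frame('wrist'); im=f['frame'].copy()
s=sense();print(s['tool_pos'],f['fx'])
for p in [(.380,.263,.093)]:
    u,v=projw(f,p);print(u,v);cv2.drawMarker(im,(int(u),int(v)),(0,255,0),0,20)
cv2.imwrite('pics/w1.png',im)
E
```

```text
[0.37994045 0.26400874 0.13914978] 309.70691628693146
328.7841125628434 224.51330670091002
```

View pics/w1.png

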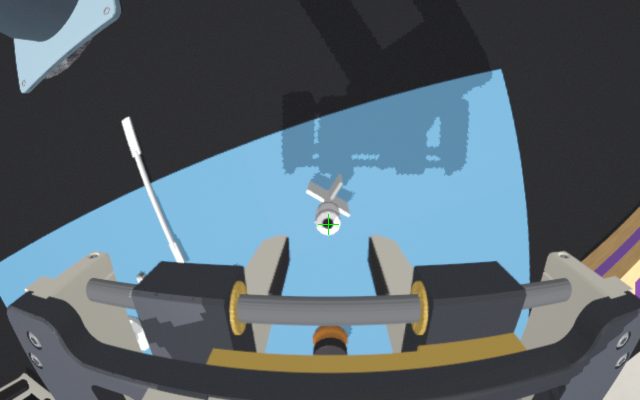

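The wrist view shows the vane's collar at (328, 224), right on the predicted mark and between the fingers. I'll descend and grip it.

Request:
move_arm(
  motion=[
    [0,0,-0.02,0,0,0,0.5],
    [0,0,-0.02,0,0,0,0.5],
    [0,0,-0.02,0,0,0,0.5],
    [0,0,-0.018,0,0,0,0.5],
    [0,0,0,0,0,0,0.5],
    [0,0,0,0,0,0,0.7],
    [0,0,0,0,0,0,0.8],
    [0,0,0,0,0,0,0.9],
  ],
)

```text
time_s: 1.9
tool_pos: [0.3811, 0.2646, 0.0624]
ee_rot: [0.699, 0.112, 0.697, -0.11]
wrist_force: [-0.4, 0.1, -0.1]
width: 0.335
```

Request:
move_arm(
  motion=[
    [0,0,0,0,0,0,1],
    [0,0,0,0,0,0,1],
    [0,0,0,0,0,0,1],
    [0,0,0,0,0,0,1],
    [0,0,0,0,0,0,1],
  ],
)

```text
time_s: 2.32
tool_pos: [0.3806, 0.264, 0.0615]
ee_rot: [0.699, 0.111, 0.698, -0.111]
wrist_force: [-0.3, -0.2, 6.2]
width: 0.189
```

Request:
move_arm(
  motion=[
    [0,0,0.01,0,0,0,1],
    [0,0,0.02,0,0,0,1],
    [0,0,0.025,0,0,0,1],
    [0,0,0.025,0,0,0,1],
    [0.01,-0.004,0.01,0,0,0,1],
    [0.02,-0.01,0,0,0,0,1],
    [0.028,-0.0127,0,0,0,0,1],
    [0.028,-0.0127,0,0,0,0,1],
  ],
)

```text
time_s: 2.98
tool_pos: [0.4662, 0.2242, 0.1511]
ee_rot: [0.699, 0.111, 0.698, -0.111]
wrist_force: [0.0, -0.1, -1.3]
width: 0.189
```

Request:
move_arm(
  motion=[
    [0.028,-0.0127,0,0,0,0,1],
    [0.028,-0.0127,0,0,0,0,1],
    [0.028,-0.0127,0,0,0,0,1],
    [0.028,-0.0127,0,0,0,0,1],
    [0.028,-0.0127,0,0,0,0,1],
    [0.028,-0.012,0,0,0,0,1],
    [0.017,-0.007,0,0,0,0,1],
    [0,0,0,0,0,0,1],
  ],
)

```text
time_s: 3.65
tool_pos: [0.6539, 0.1394, 0.1496]
ee_rot: [0.699, 0.112, 0.698, -0.112]
wrist_force: [-1.0, -0.6, -1.0]
width: 0.188
```

```bash
python3 - <<'E'
from h import *
f=grab_frame('wrist'); im=f['frame'].copy()
cv2.imwrite('pics/w2.png',im)
g=grab_frame('side'); c=cv2.resize(g['frame'][80:260,220:460],None,fx=3,fy=3,interpolation=cv2.INTER_CUBIC); cv2.imwrite('pics/s2.png',c)
print(sense()['tool_pos'])
E
```

```text
[0.65046004 0.14149665 0.14957117]
```

View pics/w2.png

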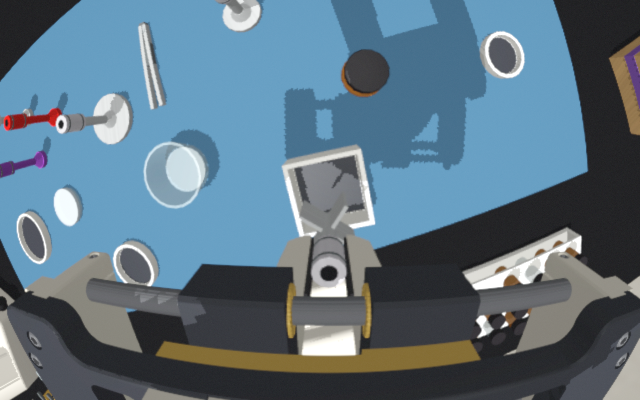

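View pics/s2.png

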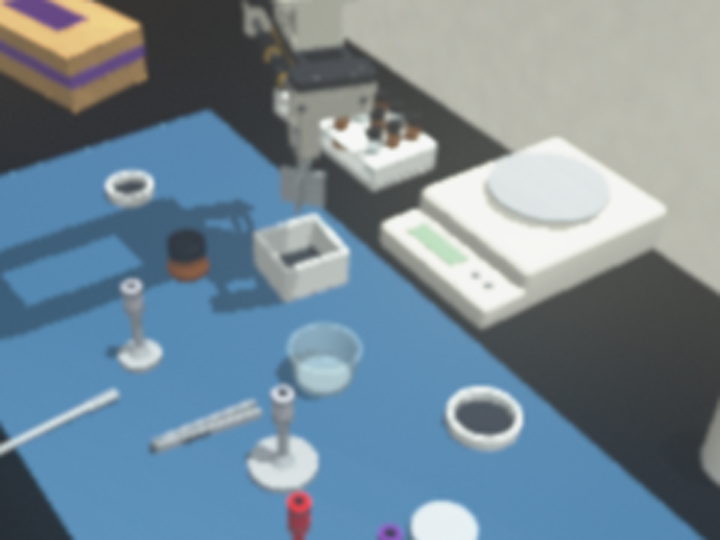

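Request:
move_arm(
  motion=[
    [0,0,-0.01,0,0,0,1],
    [0,0,-0.015,0,0,0,1],
    [0,0,-0.015,0,0,0,1],
    [0,0,-0.015,0,0,0,1],
    [0,0,-0.012,0,0,0,1],
    [0,0,-0.008,0,0,0,1],
    [0,0,-0.004,0,0,0,1],
    [0,0,-0.002,0,0,0,1],
  ],
)

```text
time_s: 4.42
tool_pos: [0.6502, 0.1422, 0.069]
ee_rot: [0.698, 0.111, 0.699, -0.111]
wrist_force: [-0.7, 0.2, -0.7]
width: 0.186
```

Request:
move_arm(
  motion=[
    [0,0,-0.002,0,0,0,1],
    [0,0,0,0,0,0,1],
  ],
)

```text
time_s: 4.58
tool_pos: [0.6511, 0.142, 0.068]
ee_rot: [0.699, 0.111, 0.698, -0.111]
wrist_force: [-0.3, -0.3, -1.5]
width: 0.19
```

Request:
move_arm(
  motion=[
    [0,0,-0.001,0,0,0,1],
    [0,0,-0.001,0,0,0,1],
    [0,0,0,0,0,0,1],
  ],
)

```text
time_s: 4.83
tool_pos: [0.651, 0.1419, 0.0659]
ee_rot: [0.698, 0.111, 0.698, -0.111]
wrist_force: [0.2, -0.3, -1.5]
width: 0.188
```

Request:
move_arm(
  motion=[
    [0,0,-0.001,0,0,0,1],
    [0,0,0,0,0,0,1],
  ],
)

```text
time_s: 5.0
tool_pos: [0.6513, 0.1418, 0.0656]
ee_rot: [0.699, 0.111, 0.698, -0.111]
wrist_force: [-0.5, -0.8, 4.2]
width: 0.189
```

Request:
move_arm(
  motion=[
    [0,0,-0.001,0,0,0,1],
    [0,0,0,0,0,0,1],
  ],
)

```text
time_s: 5.17
tool_pos: [0.6515, 0.1418, 0.0656]
ee_rot: [0.699, 0.111, 0.698, -0.111]
wrist_force: [-2.5, -0.2, 9.1]
width: 0.187
```

Request:
move_arm(
  motion=[
    [0,0,0.001,0,0,0,1],
    [0,0,0,0,0,0,0.8],
    [0,0,0,0,0,0,0.7],
    [0,0,0,0,0,0,0.6],
    [0,0,0,0,0,0,0.5],
    [0,0,0,0,0,0,0.5],
    [0,0,0.01,0,0,0,0.5],
    [0,0,0.02,0,0,0,0.5],
  ],
)

```text
time_s: 5.83
tool_pos: [0.6488, 0.1418, 0.0925]
ee_rot: [0.696, 0.111, 0.7, -0.112]
wrist_force: [-0.1, 0.5, 0.5]
width: 0.493
```

Request:
move_arm(
  motion=[
    [0,0,0.03,0,0,0,0.5],
    [0,0,0.03,0,0,0,0.5],
    [-0.01,0,0.01,0,0,0,0.5],
    [-0.02,-0.002,0,0,0,0,0.5],
    [-0.03,-0.004,0,0,0,0,0.5],
    [-0.03,-0.005,0,0,0,0,0.5],
    [-0.03,-0.005,0,0,0,0,0.5],
    [-0.03,-0.004,0,0,0,0,0.5],
  ],
)

```text
time_s: 6.5
tool_pos: [0.4986, 0.1217, 0.1645]
ee_rot: [0.698, 0.111, 0.698, -0.111]
wrist_force: [0.6, -0.1, 1.1]
width: 0.499
```

Request:
move_arm(
  motion=[
    [-0.03,-0.004,0,0,0,0,0.5],
    [-0.02,-0.003,0,0,0,0,0.5],
    [0,0,0,0,0,0,0.5],
    [0,0,0,0,0,0,0.5],
  ],
)

```text
time_s: 6.83
tool_pos: [0.45, 0.115, 0.1652]
ee_rot: [0.699, 0.111, 0.698, -0.111]
wrist_force: [1.3, -0.1, 0.0]
width: 0.498
```

```bash
python3 - <<'E'
from h import *
f=grab_frame('wrist'); im=f['frame'].copy()
print(sense()['tool_pos'])
u,v=projw(f,(.4502,.1147,.093));print(u,v);cv2.drawMarker(im,(int(u),int(v)),(0,255,0),0,20)
cv2.imwrite('pics/w3.png',im)
g=grab_frame('top'); c=cv2.resize(g['frame'][100:260,180:380],None,fx=4,fy=4,interpolation=cv2.INTER_CUBIC); cv2.imwrite('pics/t3.png',c)
E
```

```text
[0.45117442 0.11494243 0.1652384 ]
328.41410105262713 211.72710364293835
```

View pics/w3.png

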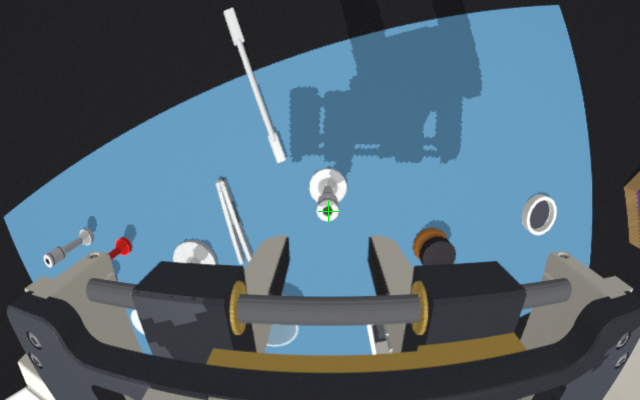

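View pics/t3.png

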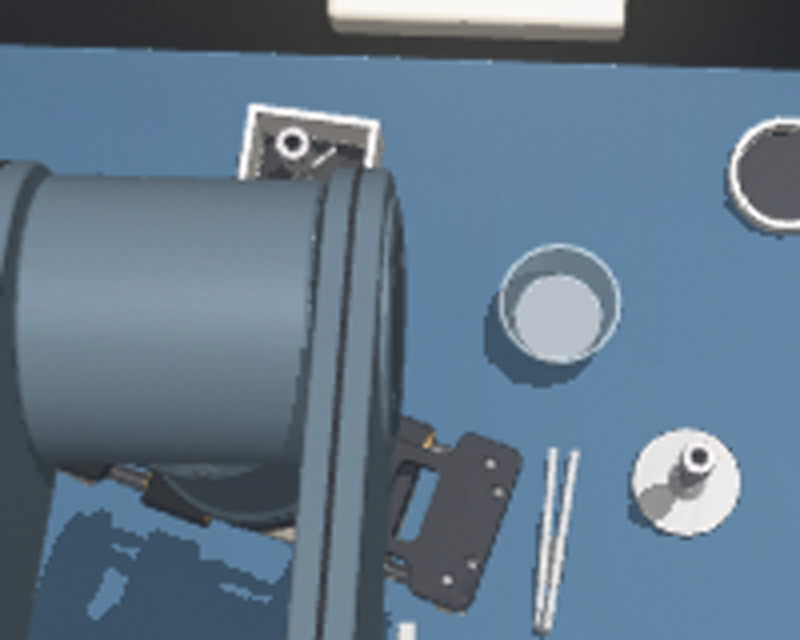

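The top view shows the vane upright in the box, with its collar at crop (292, 143). The wrist view puts the medium plate's collar on its mark at (328, 211), so I'll grip it.

Request:
move_arm(
  motion=[
    [0,0,-0.02,0,0,0,0.5],
    [0,0,-0.03,0,0,0,0.5],
    [0,0,-0.025,0,0,0,0.5],
    [0,0,-0.018,0,0,0,0.5],
    [0,0,-0.011,0,0,0,0.5],
    [0,0,0,0,0,0,0.5],
    [0,0,0,0,0,0,0.6],
    [0,0,0,0,0,0,0.7],
  ],
)

```text
time_s: 7.6
tool_pos: [0.452, 0.1149, 0.0612]
ee_rot: [0.699, 0.111, 0.698, -0.111]
wrist_force: [0.1, 0.1, -0.4]
width: 0.403
```

Request:
move_arm(
  motion=[
    [0,0,0,0,0,0,0.8],
    [0,0,0,0,0,0,0.9],
    [0,0,0,0,0,0,1],
    [0,0,0,0,0,0,1],
    [0,0,0,0,0,0,1],
    [0,0,0,0,0,0,1],
  ],
)

```text
time_s: 8.1
tool_pos: [0.4513, 0.1149, 0.0612]
ee_rot: [0.699, 0.111, 0.698, -0.111]
wrist_force: [-0.3, -0.4, 4.3]
width: 0.187
```

Request:
move_arm(
  motion=[
    [0,0,0.01,0,0,0,1],
    [0,0,0.02,0,0,0,1],
    [0,0,0.025,0,0,0,1],
    [0,0,0.025,0,0,0,1],
    [0.007,-0.008,0.015,0,0,0,1],
    [0.014,-0.016,0.005,0,0,0,1],
    [0.02,-0.022,0,0,0,0,1],
    [0.02,-0.022,0,0,0,0,1],
  ],
)

```text
time_s: 8.77
tool_pos: [0.5122, 0.0466, 0.1613]
ee_rot: [0.699, 0.111, 0.698, -0.111]
wrist_force: [0.2, 0.2, -0.7]
width: 0.188
```

Request:
move_arm(
  motion=[
    [0.02,-0.023,0,0,0,0,1],
    [0.02,-0.023,0,0,0,0,1],
    [0.02,-0.023,0,0,0,0,1],
    [0.02,-0.023,0,0,0,0,1],
    [0.02,-0.023,0,0,0,0,1],
    [0.02,-0.022,0,0,0,0,1],
    [0.02,-0.022,0,0,0,0,1],
    [0.011,-0.013,0,0,0,0,1],
  ],
)

```text
time_s: 9.43
tool_pos: [0.6641, -0.1277, 0.1596]
ee_rot: [0.698, 0.111, 0.698, -0.112]
wrist_force: [-0.1, 0.0, -1.2]
width: 0.186
```

Request:
move_arm(
  motion=[
    [0.004,-0.004,0,0,0,0,1],
    [0,0,0,0,0,0,1],
    [0,0,0,0,0,0,1],
    [0,0,0,0,0,0,1],
  ],
)

```text
time_s: 9.77
tool_pos: [0.6658, -0.1277, 0.1605]
ee_rot: [0.698, 0.111, 0.699, -0.111]
wrist_force: [0.5, 0.1, -1.1]
width: 0.187
```

```bash
python3 - <<'E'
from h import *
print(sense()['tool_pos'])
f=grab_frame('wrist'); cv2.imwrite('pics/w4.png',f['frame'])
# fit holder rim prediction
im=f['frame'].copy()
for a in np.linspace(0,2*np.pi,60):
    u,v=projw(f,(.6674+.033*np.cos(a),-.129+.033*np.sin(a),.017)); cv2.circle(im,(int(round(u)),int(round(v))),1,(0,255,0),-1)
cv2.imwrite('pics/w4m.png',im)
E
```

```text
[ 0.66582339 -0.12772513  0.16046297]
```

View pics/w4m.png

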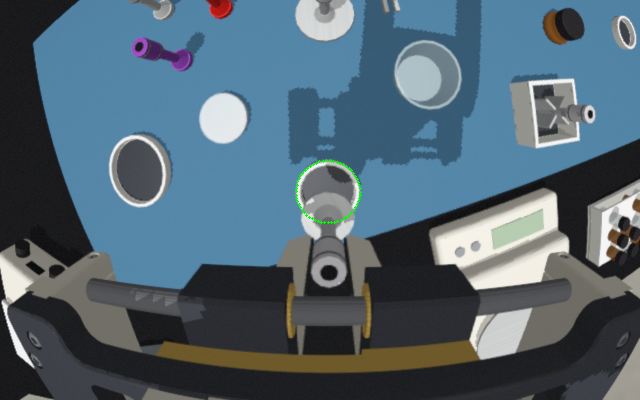

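The predicted ring lies right on the medium holder, centred at about (328, 192). I'll make a small correction and lower.

Request:
move_arm(
  motion=[
    [0.0015,-0.001,-0.015,0,0,0,1],
    [0,0,-0.02,0,0,0,1],
    [0,0,-0.02,0,0,0,1],
    [0,0,-0.015,0,0,0,1],
    [0,0,-0.01,0,0,0,1],
    [0,0,-0.008,0,0,0,1],
    [0,0,-0.004,0,0,0,1],
    [0,0,0,0,0,0,1],
  ],
)

```text
time_s: 10.48
tool_pos: [0.668, -0.1296, 0.0682]
ee_rot: [0.698, 0.111, 0.699, -0.111]
wrist_force: [-1.0, 0.6, 0.4]
width: 0.186
```

Request:
move_arm(
  motion=[
    [0,0,-0.001,0,0,0,1],
    [0,0,-0.001,0,0,0,1],
    [0,0,0,0,0,0,1],
  ],
)

```text
time_s: 10.73
tool_pos: [0.6687, -0.1303, 0.0674]
ee_rot: [0.699, 0.111, 0.698, -0.111]
wrist_force: [0.2, 0.3, -1.1]
width: 0.189
```

Request:
move_arm(
  motion=[
    [0,0,-0.001,0,0,0,1],
    [0,0,0,0,0,0,1],
  ],
)

```text
time_s: 10.9
tool_pos: [0.6685, -0.1302, 0.0659]
ee_rot: [0.698, 0.111, 0.698, -0.111]
wrist_force: [-0.5, 0.3, -1.0]
width: 0.191
```

Request:
move_arm(
  motion=[
    [0,0,-0.001,0,0,0,1],
    [0,0,0,0,0,0,1],
  ],
)

```text
time_s: 11.07
tool_pos: [0.6686, -0.1303, 0.0653]
ee_rot: [0.699, 0.111, 0.698, -0.111]
wrist_force: [0.6, -0.2, 2.0]
width: 0.187
```

Request:
move_arm(
  motion=[
    [0,0,-0.0005,0,0,0,1],
    [0,0,0,0,0,0,1],
  ],
)

```text
time_s: 11.23
tool_pos: [0.6687, -0.1304, 0.0653]
ee_rot: [0.699, 0.111, 0.698, -0.111]
wrist_force: [-0.8, -0.5, 4.8]
width: 0.186
```

Request:
move_arm(
  motion=[
    [0,0,0,0,0,0,0.9],
    [0,0,0,0,0,0,0.8],
    [0,0,0,0,0,0,0.7],
    [0,0,0,0,0,0,0.6],
    [0,0,0,0,0,0,0.5],
    [0,0,0,0,0,0,0.5],
    [0,0,0.01,0,0,0,0.5],
    [0,0,0.02,0,0,0,0.5],
  ],
)

```text
time_s: 11.9
tool_pos: [0.6664, -0.1294, 0.0919]
ee_rot: [0.696, 0.112, 0.7, -0.111]
wrist_force: [0.2, 0.5, -0.4]
width: 0.495
```

Request:
move_arm(
  motion=[
    [0,0,0.03,0,0,0,0.5],
    [0,0,0.03,0,0,0,0.5],
    [-0.01,0.003,0.01,0,0,0,0.5],
    [-0.025,0.008,0,0,0,0,0.5],
    [-0.03,0.009,0,0,0,0,0.5],
    [-0.03,0.009,0,0,0,0,0.5],
    [-0.03,0.01,0,0,0,0,0.5],
    [-0.03,0.01,0,0,0,0,0.5],
  ],
)

```text
time_s: 12.57
tool_pos: [0.512, -0.0807, 0.1648]
ee_rot: [0.699, 0.111, 0.698, -0.111]
wrist_force: [-0.9, 0.3, 0.4]
width: 0.501
```

Request:
move_arm(
  motion=[
    [-0.023,0.008,0,0,0,0,0.5],
    [0,0,0,0,0,0,0.5],
    [0,0,0,0,0,0,0.5],
    [0,0,0,0,0,0,0.5],
  ],
)

```text
time_s: 12.9
tool_pos: [0.4915, -0.0736, 0.1652]
ee_rot: [0.699, 0.111, 0.697, -0.111]
wrist_force: [0.4, 0.0, -0.2]
width: 0.501
```

```bash
python3 - <<'E'
from h import *
f=grab_frame('wrist'); im=f['frame'].copy()
print(sense()['tool_pos'])
u,v=projw(f,(.4905,-.0736,.093));print(u,v);cv2.drawMarker(im,(int(u),int(v)),(0,255,0),0,20)
cv2.imwrite('pics/w5.png',im)
g=grab_frame('side'); c=cv2.resize(g['frame'][120:320,260:460],None,fx=3,fy=3,interpolation=cv2.INTER_CUBIC); cv2.imwrite('pics/s5.png',c)
E
```

```text
[ 0.49169768 -0.07369562  0.16488996]
328.25298249083073 210.10116285645944
```

View pics/w5.png

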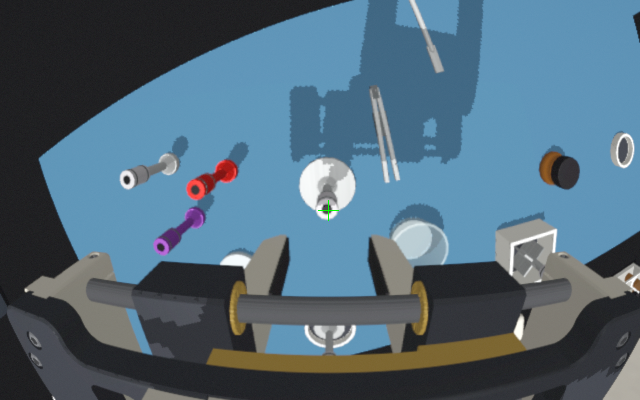

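View pics/s5.png

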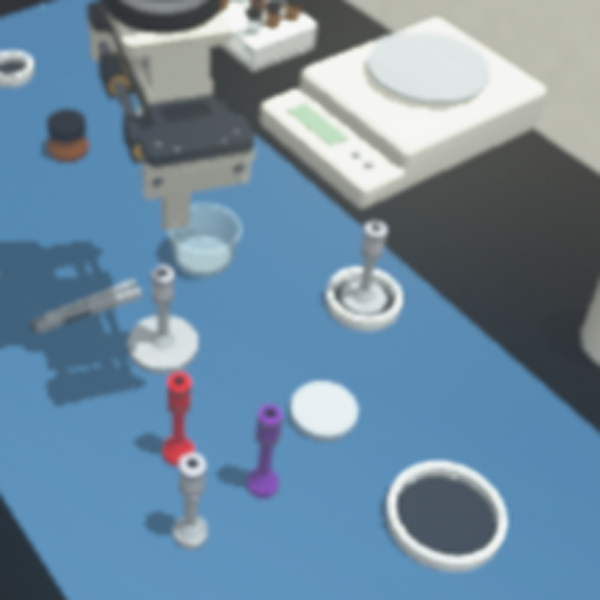

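The side view shows the medium plate flat in its holder, at crop (363, 297). The large plate's collar is on its mark at (328, 210) in the wrist view, so I'll grip it.

Request:
move_arm(
  motion=[
    [0,0,-0.02,0,0,0,0.5],
    [0,0,-0.03,0,0,0,0.5],
    [0,0,-0.025,0,0,0,0.5],
    [0,0,-0.018,0,0,0,0.5],
    [0,0,-0.011,0,0,0,0.5],
    [0,0,0,0,0,0,0.5],
    [0,0,0,0,0,0,0.6],
    [0,0,0,0,0,0,0.7],
  ],
)

```text
time_s: 13.67
tool_pos: [0.4914, -0.0735, 0.0607]
ee_rot: [0.699, 0.111, 0.698, -0.111]
wrist_force: [-0.2, 0.3, -0.3]
width: 0.403
```

Request:
move_arm(
  motion=[
    [0,0,0,0,0,0,0.8],
    [0,0,0,0,0,0,0.9],
    [0,0,0,0,0,0,1],
    [0,0,0,0,0,0,1],
    [0,0,0,0,0,0,1],
    [0,0,0,0,0,0,1],
  ],
)

```text
time_s: 14.17
tool_pos: [0.4907, -0.0734, 0.0607]
ee_rot: [0.699, 0.111, 0.698, -0.111]
wrist_force: [-1.2, -1.4, 3.1]
width: 0.186
```

Request:
move_arm(
  motion=[
    [0,0,0.01,0,0,0,1],
    [0,0,0.02,0,0,0,1],
    [0,0,0.03,0,0,0,1],
    [0,0,0.03,0,0,0,1],
    [0,0,0.02,0,0,0,1],
    [0.005,-0.01,0.005,0,0,0,1],
    [0.007,-0.022,0,0,0,0,1],
    [0.009,-0.028,0,0,0,0,1],
  ],
)

```text
time_s: 14.83
tool_pos: [0.5111, -0.1326, 0.1752]
ee_rot: [0.698, 0.111, 0.699, -0.11]
wrist_force: [1.0, -0.4, -2.4]
width: 0.187
```

Request:
move_arm(
  motion=[
    [0.009,-0.03,0,0,0,0,1],
    [0.01,-0.03,0,0,0,0,1],
    [0.01,-0.03,0,0,0,0,1],
    [0.01,-0.03,0,0,0,0,1],
    [0.01,-0.03,0,0,0,0,1],
    [0.007,-0.028,0,0,0,0,1],
    [0.004,-0.016,0,0,0,0,1],
    [0.001,-0.006,0,0,0,0,1],
  ],
)

```text
time_s: 15.5
tool_pos: [0.5718, -0.3365, 0.1727]
ee_rot: [0.697, 0.112, 0.699, -0.112]
wrist_force: [-1.0, 0.3, -3.3]
width: 0.187
```

Request:
move_arm(
  motion=[
    [0,0,0,0,0,0,1],
    [0,0,0,0,0,0,1],
    [0,0,0,0,0,0,1],
  ],
)

```text
time_s: 15.75
tool_pos: [0.5719, -0.3316, 0.1746]
ee_rot: [0.698, 0.111, 0.699, -0.11]
wrist_force: [0.4, 0.3, -1.9]
width: 0.191
```

```bash
python3 - <<'E'
from h import *
print(sense()['tool_pos'])
f=grab_frame('wrist')
im=f['frame'].copy()
for a in np.linspace(0,2*np.pi,60):
    u,v=projw(f,(.573+.043*np.cos(a),-.3334+.043*np.sin(a),.017)); cv2.circle(im,(int(round(u)),int(round(v))),1,(0,255,0),-1)
cv2.imwrite('pics/w6m.png',im)
E
```

```text
[ 0.5718657  -0.33156103  0.17457231]
```

View pics/w6m.png

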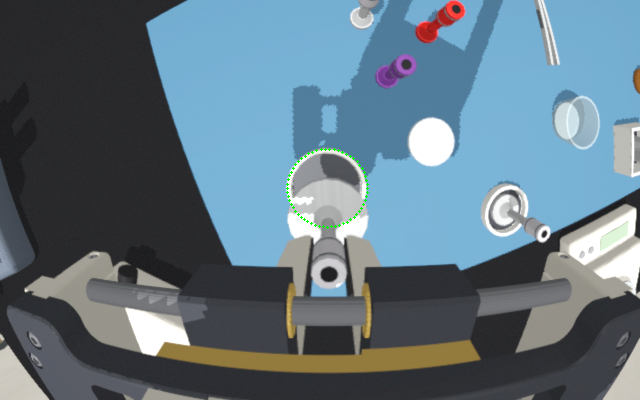

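The ring matches the large holder, centred at about (327, 188). Lowering now.

Request:
move_arm(
  motion=[
    [0.001,-0.002,-0.015,0,0,0,1],
    [0,0,-0.025,0,0,0,1],
    [0,0,-0.02,0,0,0,1],
    [0,0,-0.02,0,0,0,1],
    [0,0,-0.013,0,0,0,1],
    [0,0,-0.008,0,0,0,1],
    [0,0,-0.005,0,0,0,1],
    [0,0,0,0,0,0,1],
  ],
)

```text
time_s: 16.47
tool_pos: [0.5731, -0.3341, 0.0686]
ee_rot: [0.698, 0.111, 0.699, -0.111]
wrist_force: [-0.4, 0.4, -4.0]
width: 0.189
```

Request:
move_arm(
  motion=[
    [0,0,-0.001,0,0,0,1],
    [0,0,-0.001,0,0,0,1],
    [0,0,0,0,0,0,1],
  ],
)

```text
time_s: 16.72
tool_pos: [0.5738, -0.3354, 0.0681]
ee_rot: [0.699, 0.111, 0.698, -0.111]
wrist_force: [-0.1, -0.3, -2.6]
width: 0.187
```

Request:
move_arm(
  motion=[
    [0,0,-0.001,0,0,0,1],
    [0,0,0,0,0,0,1],
  ],
)

```text
time_s: 16.88
tool_pos: [0.5734, -0.3353, 0.0666]
ee_rot: [0.699, 0.111, 0.698, -0.111]
wrist_force: [-0.5, 0.0, -2.9]
width: 0.19
```

Request:
move_arm(
  motion=[
    [0,0,-0.001,0,0,0,1],
    [0,0,0,0,0,0,1],
  ],
)

```text
time_s: 17.05
tool_pos: [0.5732, -0.3351, 0.0651]
ee_rot: [0.698, 0.111, 0.698, -0.111]
wrist_force: [0.6, -0.2, -3.3]
width: 0.186
```

Request:
move_arm(
  motion=[
    [0,0,-0.001,0,0,0,1],
    [0,0,0,0,0,0,1],
  ],
)

```text
time_s: 17.22
tool_pos: [0.5734, -0.3353, 0.0648]
ee_rot: [0.698, 0.111, 0.698, -0.111]
wrist_force: [-0.8, 0.0, 2.6]
width: 0.19
```

Request:
move_arm(
  motion=[
    [0,0,0,0,0,0,0.9],
    [0,0,0,0,0,0,0.8],
    [0,0,0,0,0,0,0.7],
    [0,0,0,0,0,0,0.6],
    [0,0,0,0,0,0,0.5],
    [0,0,0,0,0,0,0.5],
    [0,0,0.01,0,0,0,0.5],
    [0,0,0.02,0,0,0,0.5],
  ],
)

```text
time_s: 17.88
tool_pos: [0.5718, -0.3338, 0.0921]
ee_rot: [0.697, 0.112, 0.7, -0.11]
wrist_force: [-0.2, -0.0, -0.6]
width: 0.499
```

Request:
move_arm(
  motion=[
    [0,0,0.03,0,0,0,0.5],
    [0,0,0.03,0,0,0,0.5],
    [-0.01,0.006,0.01,0,0,0,0.5],
    [-0.025,0.0144,0,0,0,0,0.5],
    [-0.028,0.016,0,0,0,0,0.5],
    [-0.028,0.016,0,0,0,0,0.5],
    [-0.028,0.016,0,0,0,0,0.5],
    [-0.028,0.016,0,0,0,0,0.5],
  ],
)

```text
time_s: 18.55
tool_pos: [0.4252, -0.2499, 0.1649]
ee_rot: [0.699, 0.111, 0.698, -0.111]
wrist_force: [-0.9, -0.9, -0.1]
width: 0.498
```

Request:
move_arm(
  motion=[
    [-0.019,0.011,0,0,0,0,0.5],
    [0,0,0,0,0,0,0.5],
    [0,0,0,0,0,0,0.5],
    [0,0,0,0,0,0,0.5],
  ],
)

```text
time_s: 18.88
tool_pos: [0.4083, -0.2405, 0.1652]
ee_rot: [0.699, 0.111, 0.698, -0.112]
wrist_force: [0.4, -0.8, 0.0]
width: 0.502
```

```bash
python3 - <<'E'
from h import *
f=grab_frame('wrist'); im=f['frame'].copy()
print(sense()['tool_pos'])
u,v=projw(f,(.4074,-.2399,.093));print(u,v);cv2.drawMarker(im,(int(u),int(v)),(0,255,0),0,20)
cv2.imwrite('pics/w7.png',im)
g=grab_frame('side'); c=cv2.resize(g['frame'][140:330,260:460],None,fx=3,fy=3,interpolation=cv2.INTER_CUBIC); cv2.imwrite('pics/s7.png',c)
E
```

```text
[ 0.4083982  -0.24065441  0.16490161]
329.17094475656154 210.0624597947644
```

View pics/w7.png

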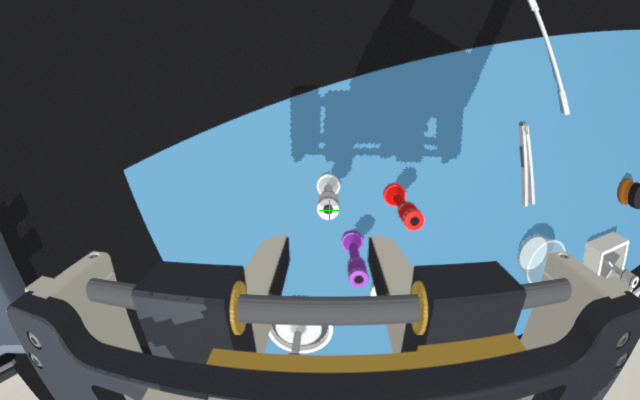

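View pics/s7.png

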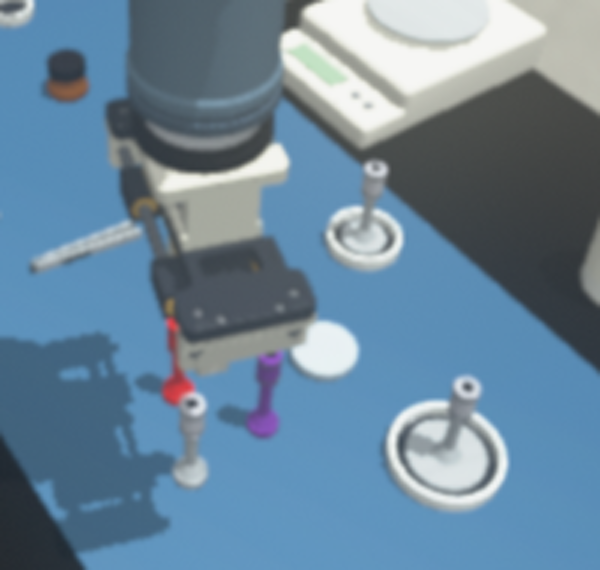

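Three similar pieces are in the wrist view: steel (328, 210), red (412, 218) and purple (357, 280). The steel one is plate_small, because red and purple are the look-alikes to leave alone. The gripper is centred over it, and half-open fingers clear red by about 23 mm. The large plate sits flat in its holder, at side crop (447, 455).

Request:
move_arm(
  motion=[
    [-0.0005,0.0005,-0.02,0,0,0,0.55],
    [0,0,-0.03,0,0,0,0.55],
    [0,0,-0.025,0,0,0,0.55],
    [0,0,-0.018,0,0,0,0.55],
    [0,0,-0.011,0,0,0,0.55],
    [0,0,0,0,0,0,0.55],
    [0,0,0,0,0,0,0.6],
    [0,0,0,0,0,0,0.65],
  ],
)

```text
time_s: 19.65
tool_pos: [0.4076, -0.2399, 0.0607]
ee_rot: [0.699, 0.111, 0.698, -0.111]
wrist_force: [-0.3, -0.5, 0.6]
width: 0.373
```

Request:
move_arm(
  motion=[
    [0,0,0,0,0,0,0.7],
    [0,0,0,0,0,0,0.74],
    [0,0,0,0,0,0,0.78],
    [0,0,0,0,0,0,0.82],
    [0,0,0,0,0,0,1],
    [0,0,0,0,0,0,1],
    [0,0,0,0,0,0,1],
    [0,0,0,0,0,0,1],
  ],
)

```text
time_s: 20.32
tool_pos: [0.4071, -0.2395, 0.0606]
ee_rot: [0.699, 0.111, 0.698, -0.111]
wrist_force: [-0.6, 0.2, 4.9]
width: 0.183
```

Request:
move_arm(
  motion=[
    [0,0,0.01,0,0,0,1],
    [0,0,0.02,0,0,0,1],
    [0,0,0.03,0,0,0,1],
    [0,0,0.03,0,0,0,1],
    [0,0,0.025,0,0,0,1],
    [0,0,0.01,0,0,0,1],
    [0.003,0.011,0,0,0,0,1],
    [0.006,0.022,0,0,0,0,1],
  ],
)

```text
time_s: 20.98
tool_pos: [0.4156, -0.2069, 0.1843]
ee_rot: [0.698, 0.112, 0.698, -0.112]
wrist_force: [-0.1, 1.0, -1.2]
width: 0.188
```

Request:
move_arm(
  motion=[
    [0.0075,0.0284,0,0,0,0,1],
    [0.0075,0.0284,0,0,0,0,1],
    [0.0075,0.0284,0,0,0,0,1],
    [0.0075,0.0284,0,0,0,0,1],
    [0.0075,0.0284,0,0,0,0,1],
    [0.0075,0.0284,0,0,0,0,1],
    [0.0075,0.0284,0,0,0,0,1],
    [0.0075,0.0284,0,0,0,0,1],
  ],
)

```text
time_s: 21.65
tool_pos: [0.4743, 0.0235, 0.1827]
ee_rot: [0.697, 0.111, 0.7, -0.111]
wrist_force: [0.2, 0.4, -2.2]
width: 0.188
```

Request:
move_arm(
  motion=[
    [0.0075,0.0284,0,0,0,0,1],
    [0.0075,0.0284,0,0,0,0,1],
    [0.0075,0.0284,0,0,0,0,1],
    [0.0075,0.0284,0,0,0,0,1],
    [0.0075,0.0284,0,0,0,0,1],
    [0.0075,0.0284,0,0,0,0,1],
    [0.0075,0.0284,0,0,0,0,1],
    [0.0075,0.0284,0,0,0,0,1],
  ],
)

```text
time_s: 22.32
tool_pos: [0.534, 0.2502, 0.1821]
ee_rot: [0.697, 0.111, 0.7, -0.112]
wrist_force: [-0.1, -0.5, -0.4]
width: 0.191
```

Request:
move_arm(
  motion=[
    [0.0075,0.0284,0,0,0,0,1],
    [0.0075,0.0284,0,0,0,0,1],
    [0.0075,0.0284,0,0,0,0,1],
    [0.005,0.02,0,0,0,0,1],
    [0.003,0.011,0,0,0,0,1],
    [0,0,0,0,0,0,1],
    [0,0,0,0,0,0,1],
    [0,0,0,0,0,0,1],
  ],
)

```text
time_s: 22.98
tool_pos: [0.5656, 0.3632, 0.1841]
ee_rot: [0.698, 0.111, 0.699, -0.112]
wrist_force: [-0.1, 0.1, -0.5]
width: 0.188
```

```bash
python3 - <<'E'
from h import *
print(sense()['tool_pos'])
f=grab_frame('wrist')
im=f['frame'].copy()
for a in np.linspace(0,2*np.pi,60):
    u,v=projw(f,(.5669+.026*np.cos(a),.3649+.026*np.sin(a),.017)); cv2.circle(im,(int(round(u)),int(round(v))),1,(0,255,0),-1)
cv2.imwrite('pics/w8m.png',im)
E
```

```text
[0.56559329 0.36321878 0.18412826]
```

View pics/w8m.png

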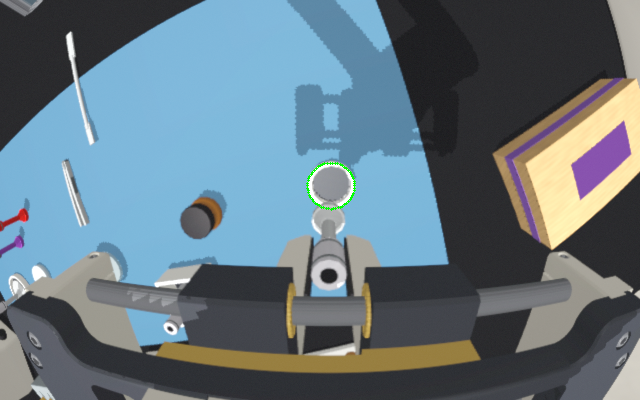

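The ring matches the small holder, centred at about (331, 186). Lowering now.

Request:
move_arm(
  motion=[
    [0.001,0.0015,-0.015,0,0,0,1],
    [0,0,-0.025,0,0,0,1],
    [0,0,-0.025,0,0,0,1],
    [0,0,-0.02,0,0,0,1],
    [0,0,-0.014,0,0,0,1],
    [0,0,-0.01,0,0,0,1],
    [0,0,-0.006,0,0,0,1],
    [0,0,0,0,0,0,1],
  ],
)

```text
time_s: 23.7
tool_pos: [0.5669, 0.3649, 0.0692]
ee_rot: [0.698, 0.111, 0.699, -0.112]
wrist_force: [-0.3, 0.3, -0.4]
width: 0.186
```

Request:
move_arm(
  motion=[
    [0,0,-0.001,0,0,0,1],
    [0,0,-0.001,0,0,0,1],
    [0,0,0,0,0,0,1],
  ],
)

```text
time_s: 23.95
tool_pos: [0.5679, 0.3661, 0.0692]
ee_rot: [0.699, 0.112, 0.698, -0.111]
wrist_force: [-0.3, -0.5, -0.6]
width: 0.188
```

Request:
move_arm(
  motion=[
    [0,0,-0.001,0,0,0,1],
    [0,0,0,0,0,0,1],
  ],
)

```text
time_s: 24.12
tool_pos: [0.5675, 0.3661, 0.0676]
ee_rot: [0.699, 0.111, 0.698, -0.111]
wrist_force: [-0.9, 0.0, -0.4]
width: 0.186
```

Request:
move_arm(
  motion=[
    [0,0,-0.001,0,0,0,1],
    [0,0,-0.001,0,0,0,1],
    [0,0,0,0,0,0,1],
  ],
)

```text
time_s: 24.37
tool_pos: [0.5671, 0.3659, 0.0649]
ee_rot: [0.698, 0.111, 0.698, -0.111]
wrist_force: [-0.2, -1.1, -1.1]
width: 0.19
```

Request:
move_arm(
  motion=[
    [0,0,-0.001,0,0,0,1],
    [0,0,0,0,0,0,1],
  ],
)

```text
time_s: 24.53
tool_pos: [0.5674, 0.366, 0.0647]
ee_rot: [0.698, 0.111, 0.698, -0.111]
wrist_force: [-1.5, -1.0, 3.3]
width: 0.187
```

Request:
move_arm(
  motion=[
    [0,0,0,0,0,0,0.9],
    [0,0,0,0,0,0,0.8],
    [0,0,0,0,0,0,0.7],
    [0,0,0,0,0,0,0.6],
    [0,0,0,0,0,0,0.5],
    [0,0,0,0,0,0,0.5],
    [0,0,0.01,0,0,0,0.5],
    [0,0,0.02,0,0,0,0.5],
  ],
)

```text
time_s: 25.2
tool_pos: [0.5655, 0.3651, 0.092]
ee_rot: [0.697, 0.11, 0.7, -0.112]
wrist_force: [-0.6, -0.4, -0.2]
width: 0.494
```

Request:
move_arm(
  motion=[
    [0,0,0.03,0,0,0,0.5],
    [0,0,0.03,0,0,0,0.5],
    [0,0,0.03,0,0,0,0.5],
    [-0.01,0.005,0.02,0,0,0,0.5],
    [-0.03,0.01,0,0,0,0,0.5],
    [-0.035,0.012,0,0,0,0,0.5],
    [-0.035,0.012,0,0,0,0,0.5],
    [-0.035,0.012,0,0,0,0,0.5],
  ],
)

```text
time_s: 25.87
tool_pos: [0.4211, 0.4171, 0.2051]
ee_rot: [0.699, 0.112, 0.698, -0.111]
wrist_force: [0.2, 1.2, 0.2]
width: 0.505
```

Request:
move_arm(
  motion=[
    [-0.035,0.012,0,0,0,0,0.5],
    [-0.035,0.012,0,0,0,0,0.5],
    [-0.035,0.012,0,0,0,0,0.5],
    [-0.035,0.012,0,0,0,0,0.5],
    [-0.035,0.012,0,0,0,0,0.5],
    [-0.02,0.01,0,0,0,0,0.5],
    [0,0,0,0,0,0,0.5],
    [0,0,0,0,0,0,0.5],
  ],
)

```text
time_s: 26.53
tool_pos: [0.2264, 0.4874, 0.2051]
ee_rot: [0.699, 0.11, 0.698, -0.11]
wrist_force: [0.8, -0.2, -0.1]
width: 0.5
```

```bash
python3 - <<'E'
from h import *
import pickle
s=sense();print(s['tool_pos'],s['time_s'],s['qvel'].round(3))
g=grab_frame('top'); pickle.dump(g,open('top9.pkl','wb')); im=g['frame']
def cr(u,v): 
    return cv2.resize(im[v:v+60,u:u+80],None,fx=5,fy=5,interpolation=cv2.INTER_CUBIC)
cv2.imwrite('pics/t9.png',np.vstack([np.hstack([cr(120,150),cr(220,115)]),np.hstack([cr(340,115),cr(425,155)])]))
cv2.imwrite('pics/t9f.png',im)
cv2.imwrite('pics/s9.png',grab_frame('side')['frame'])
E
```

```text
[0.22639566 0.487407   0.20505196] 26.5333 [-0.045  0.012 -0.007 -0.012 -0.007 -0.01 ]
```

View pics/t9.png

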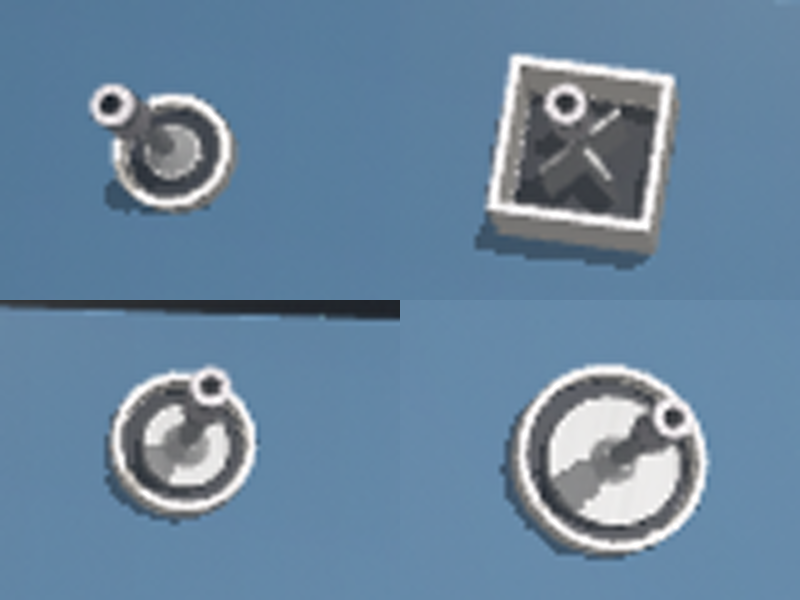

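View pics/t9f.png

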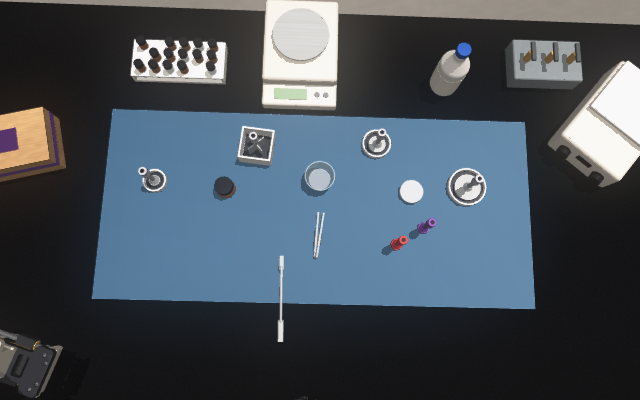

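View pics/s9.png

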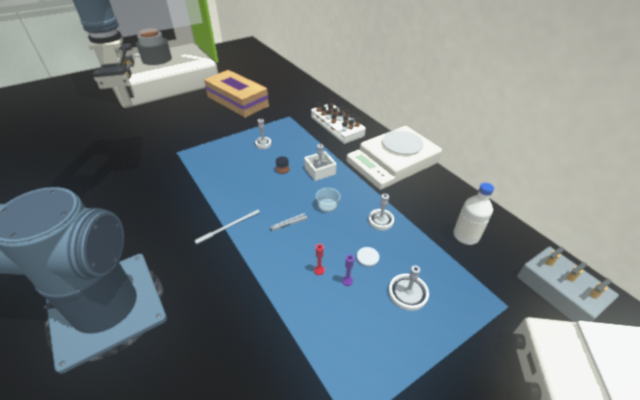

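```bash
python3 - <<'E'
from h import *
import pickle
f=pickle.load(open('top9.pkl','rb'))
f0=pickle.load(open('top0.pkl','rb'))
def p(u0,v0,x,y,z): return atz(f,u0+(x+.5)/5-.5,v0+(y+.5)/5-.5,z)[:2].round(4)
print('S',p(120,150,113,104,.097),p(120,150,172,152,.015),'hold .5669 .3649')
print('V',p(220,115,165,104,.097),'box .6511 .1416')
print('M',p(340,115,211,86,.097),p(340,115,187,444-300,.015),'hold .6674 -.129')
print('L',p(425,155,272,118,.097),p(425,155,216,459-300,.015),'hold .573 -.3334')
d=np.abs(f['frame'].astype(int)-f0['frame']).max(2)
print('jar/dish diff',d[172:202,210:240].max(),d[160:198,302:338].max())
print(job_done())
E
```

```text
S [0.5682 0.3656] [0.5674 0.366 ] hold .5669 .3649
V [0.6509 0.1427] box .6511 .1416
M [ 0.6677 -0.1299] [ 0.668  -0.1306] hold .6674 -.129
L [ 0.5726 -0.3344] [ 0.5735 -0.3363] hold .573 -.3334
jar/dish diff 3 3
the job is handed in; nothing more can be done
None
```

All four tools are standing in their own holders and the job is handed in, at about 27 s on the robot clock. The vane is in the square box, and the medium, large and small plates are in their matching round holders.

I lowered each one slowly until the wrist force showed contact at the expected height (no more than about 9 N), then released it.

Last checks, from the final top picture:
- **Centring:** each tool is within about 3 mm of its holder's centre.
- **Upright:** each plate's collar lies over its disc to about 2 mm, so it is upright. I checked the vane by its collar position and by eye.
- **Glass dish and amber jar:** they look the same as in the first picture, with no visible shift.
- **Look-alikes:** the red and purple pieces were not touched.
- **Gripper:** it ended well clear of everything.

No check failed. The only disagreement was the usual 1–2 mm between the camera calibration and the measured arm pose.

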